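# Close the food processor and take out its filler cap

## Task

Put the lid on the food processor with its filler cap still locked on it: carry the two together, set the lid's tab into the slot at the top of the bowl handle, and let the lid down gently until it is fully home. Then turn the cap anticlockwise (seen from above) to free it and lift it off alone, leaving the lid sitting undisturbed on the bowl, so that ingredients can go in through the chute. Finish with the cap still held in the gripper, well clear above the lid; do not put it down, and leave the other things on the worktop where they are.

Things in the scene. Friction and masses are not known exactly. Their poses are not given: they have to be found in the camera images.
- processor: Food processor, fixed: white motor base 166 x 158 x 55 mm with a round dial on its front (-x side), on it a clear round bowl, rim 150 mm above the worktop, outer diameter 124 mm, mouth 116 mm. The grey handle on its own -y side reaches 110 mm from the bowl axis. Origin: on the bowl axis at worktop height; z up.
- seat (a point): Point on the bowl axis 14 mm below the rim, axes as the processor's: when the lid is fully home its origin lies here and its axes point along these.
- slot (a point): Middle of the open-topped slot at the head of the bowl handle, at rim height, 73 mm from the bowl axis on the processor's -y side. Slot 26 mm wide (along the processor's x), 18 mm deep, mouth flared. The lid's tab drops in from above; the slot then keeps the lid from turning.
- lid: White round lid, 160 g (varies), lying skirt down. Deck 132 mm diameter, 6 mm thick, its top at z = 20 mm. Below the deck a tapered skirt, 110 mm diameter, 14 mm deep, enters the bowl mouth with 2.5 mm to spare all round. Origin: centre of the skirt's underside, z up; its tab is on its -y side.
- tab (a point): Middle of the lid's tab, at the height of the underside of the deck, 72 mm from the lid's axis on its -y side. The tab is 20 mm wide, sticks out to 77 mm from the axis and hangs 11 mm below the deck.
- chute (a point): Top centre of the lid's filler chute: a tube of 32 mm diameter, 30 mm high on the deck, with three lugs round it; hidden in the cap until that is lifted off. On the deck a raised bar (lid's -x side) marks where the cap's pointer stands when locked, a raised dot 60 degrees further anticlockwise where it is free.
- cap: Grey filler cap over the chute: a small cup, mouth down, 53 mm diameter, 40 mm high, 50 g. Origin: centre of its mouth, z up; it stands on the deck (z = 20 mm of the lid). Two flat upright finger pads on its +y and -y sides, 54 mm apart over all, 28 mm wide, 3 to 37 mm above its mouth; a small pointer at the foot of its -x side. Locked at the start, its axes along the lid's.
- cap_top (a point): Top centre of the cap, 40 mm above its mouth. Bayonet: when locked, ledges in the cap stand under the chute's lugs with 1.5 mm play up and down and sideways, so lifting the cap carries the lid. Clockwise it stops after a few degrees; anticlockwise it turns easily, is free from 40 degrees on (60 is best) and stops at about 80. Free, it lifts straight off.
- teaspoon: Bystander: metal teaspoon 137 mm long, lying flat between the lid and the processor. Origin about its middle.
- mug: Bystander: white mug with blue dots, 96 mm high. Origin: centre of its underside.
- egg_box: Bystander: grey egg box 106 x 156 x 72 mm at the left. Origin: centre of its underside.
- spice_jar: Bystander: spice jar with black cap, 41 mm diameter, 105 mm high. Origin: centre of its underside.
- jam_jar: Bystander: jar with red lid, 65 mm diameter, 100 mm high. Origin: centre of its underside.
- tin: Bystander: food tin, 75 mm diameter, 110 mm high. Origin: centre of its underside.
Mind the look-alikes: they are no part of the job. There is more than one size of the cap; the one meant has the size given above.

How it is judged:
By the outcome, as a careful person would: the job done as asked, in the order asked, and still so for the second after the job is handed in, while the arm keeps its last pose, push and grip.
It also fails if it takes over 54 s, if anything falls off the work surface, if the arm or the gripper's body presses on something with over 40 N, if the wrist force passes 120 N, or if a joint passes its speed limit or range.

## Robot

A 6-joint arm with a two-finger parallel gripper is mounted at the origin on a cart in front of the work surface, level with it; the furniture and walls round the work are solid. World frame = base frame: x ahead of the robot, y to its left, z up, the work surface at z = 0. Lengths are in mm, angles in rad, forces in N, time in s.
With the tool pointing down it reaches from about 325 to 850 mm from the base axis. Payload 4.4 kg.
Tool frame: the origin (TCP) lies where the fingers leave the gripper's body, on its centre line; the fingertips stand 97 mm ahead of it and the grasp point (between the pads) lies 78 mm ahead of it; z points along the fingers, y is the line along which they close (so a half turn about z gives the same grasp; the last joint's range is limited). The gripper opens to 94 mm and grips with 3 to 60 N. Pads are 16 mm wide; open, the fingers measure 119 mm over their backs; the gripper's body (75 mm by 177 mm) begins 78 mm behind the grasp point.
Start: joints at [-1.399, 0.207, 1.542, -0, 1.393, -0.15], TCP at [181.846, -545.491, 302.647] pointing down, gripper open.
Joint ranges: [-2.73, 2.73], [-0.86, 2.22], [0.23, 2.46], [-1.11, 4.25], [0.08, 2.63], [-2.82, 2.82]. Speed limits (rad/s): [2.79, 2.79, 3.14, 3.14, 3.14, 3.14].

## Interface

Orientations are given as a 3x3 rotation matrix whose columns are the frame's x, y, z axes.
In Python, from workcell import * gives the robot as it stands. The module is installed in compiled form; this text tells all that it offers.
- The arm moves only by the shell command python3 -m pendant 'ROWS' [OPENING] [FORCE]. ROWS is text: rows parted by semicolons, each of 4 numbers parted by spaces: the shift along the tool's x, y, z in mm, then the turn about the tool's z in rad. A call has 1 to 10 rows; each row shifts and turns the commanded pose from where the row before left it, along the tool's axes as they then stand; what a row does not reach is not made up. A row lasts 1/12 s, in which the tool goes at most 41.7 mm and 7.16 degrees, less where a joint would pass 70% of its speed; a pose out of reach is approached as far as the arm can. A call with a gripper value outside its range is refused whole. OPENING is the opening, from 0 (shut) to 1 (fully open), set as the call begins (- or left out, the last holds). The fingers move at their own pace and stop on an object; FORCE is the grip in N (left out, the last holds). Time passes only in rows, so rows that do not move let the fingers close. It gives the time, the measured TCP pose, the force, the opening and the grip force at its end, in the units of the state.
- observe(): the state, without advancing time (a new reading comes with each control period).
- camera(name): name is "scene" or "top"; returns a dict with "img" (384x512x3 uint8, red, green, blue), "camera_matrix" (3x3 intrinsics, pixels), "D" ([k1, k2, p1, p2, k3] as OpenCV has them; the pictures are not rectified), "R" (3x3) and "t" (3): a world point X has camera coordinates R X + t. Camera axes: x right, y down, z forward; pixel columns grow to the right and rows downward; lengths in mm; the calibration is good to about 2 mm. A picture is of the moment at which its call begins. There is no depth.
- finish_job(): hands the job in; it is judged then, once.
Trained networks look in the newest picture that a camera, given by its name, has taken for a name from the list of things; names that differ only in an ending like _2 or _b are one class to them, and where a whole thing is asked for, a point or a joint stands for the part that bears it (a point fixed in the world has none). Each returns a list of dicts, best first, with "p" (0 to 1); they miss things now and then, are a little off and sometimes report something else, mostly with a low value. They report only what shows in the picture. A call takes as long as a camera call. They do not tell look-alikes from the thing itself.
- look_for(query, camera): "centre" ([column, row] in pixels, amid what is visible of it).
- masks_of(query, camera): "region" (384x512 bool, what is visible of it) and "centre" ([column, row] in pixels, amid what is visible of it).
The state is a dict: "t": time; "joint_positions": joint angles; "joint_vel": joint speeds; "effort": joint torques, N m; "ee_pos": TCP position; "tool_rot": TCP orientation; "wrist_force": force on the tool from outside, world axes, zero at the start; "moment": the same for the moment, N m; "finger_gap": finger opening in mm; "gripper_force": force on a finger pad.
Only numpy, scipy, OpenCV 4.12 (cv2) and the standard library are available. Lean on these libraries where they do the work, as an engineer would, in place of code of your own. Each camera call takes 0.05 s, during which the arm holds its last target. There are 200 camera calls.

## Working session

There is one attempt and no reset: what is moved stays moved. The work goes in short steps, Python scripts to look and compute and a shell command to move; the robot and the scene stay as the last step left them, time stands still between calls to the robot, and variables do not carry over. Pictures are saved under pics/ and viewed, at most 10 in all, crops included, and the job is handed in when it is done.

```bash
mkdir -p pics; cat > h.py <<'E'
from workcell import *
import numpy as np, cv2
def ray(c,px):
    K,D,R,t=[np.array(c[k],float) for k in("camera_matrix","D","R","t")]
    u=cv2.undistortPoints(np.array([[px]],float),K,D)[0,0]
    return -R.T@t, R.T@np.array([u[0],u[1],1.])
def at_z(c,px,z):
    o,d=ray(c,px); return o+d*(z-o[2])/d[2]
def proj(c,X):
    K,D,R,t=[np.array(c[k],float) for k in("camera_matrix","D","R","t")]
    return cv2.projectPoints(np.array(X,float).reshape(-1,1,3),cv2.Rodrigues(R)[0],t,K,D)[0][:,0]
E
python3 - <<'E'
from h import *
s=observe(); print(s['t'],np.round(s['tool_rot'],3).tolist())
Z={'processor':75,'slot':150,'lid':18,'tab':14,'cap':40,'cap_top':60,'teaspoon':5}
for n in("scene","top"):
    c=camera(n); cv2.imwrite(f"pics/{n}0.png",c['img'][:,:,::-1]); np.save(f"{n}.npy",c,allow_pickle=True)
    print(n,np.round(-np.array(c['R']).T@np.array(c['t'])))
    for q in Z:
        for r in look_for(q,n)[:3]: print(q,round(r['p'],2),np.round(r['centre']),np.round(at_z(c,r['centre'],Z[q])))
E
```

```text
0.0 [[0.949, 0.316, -0.0], [0.316, -0.949, 0.002], [0.0, -0.002, -1.0]]
scene [-188.  580. 1175.]
slot 0.94 [323. 159.] [ 411. -150.  150.]
lid 0.77 [257. 212.] [453.  65.  18.]
tab 0.75 [256. 215.] [448.  72.  14.]
tab 0.4 [254. 206.] [481.  56.  14.]
cap 0.84 [256. 207.] [459.  66.  40.]
cap 0.55 [210. 242.] [443. 246.  40.]
cap_top 0.77 [252. 205.] [460.  78.  60.]
cap_top 0.65 [212. 239.] [435. 244.  60.]
teaspoon 0.59 [283. 187.] [486. -68.   5.]
teaspoon 0.26 [255. 207.] [479.  51.   5.]
top [-316.   -4. 1399.]
processor 0.68 [354. 253.] [ 345. -242.   75.]
processor 0.37 [240. 219.] [437. 113.  75.]
processor 0.19 [161. 199.] [494. 377.  75.]
slot 0.77 [350. 255.] [ 300. -216.  150.]
lid 0.83 [244. 221.] [464. 105.  18.]
tab 0.78 [243. 223.] [459. 106.  14.]
cap_top 0.58 [247. 216.] [457.  92.  60.]
cap_top 0.44 [208. 221.] [431. 214.  60.]
teaspoon 0.59 [136. 236.] [388. 453.   5.]
```

View pics/scene0.png

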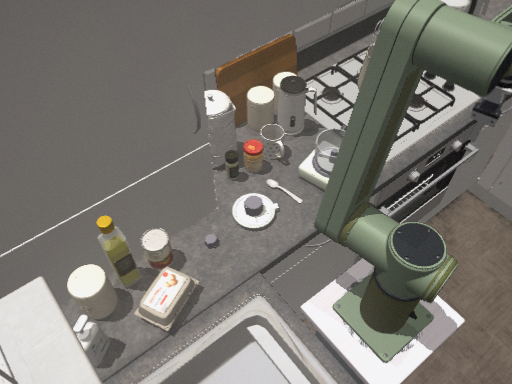

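View pics/top0.png

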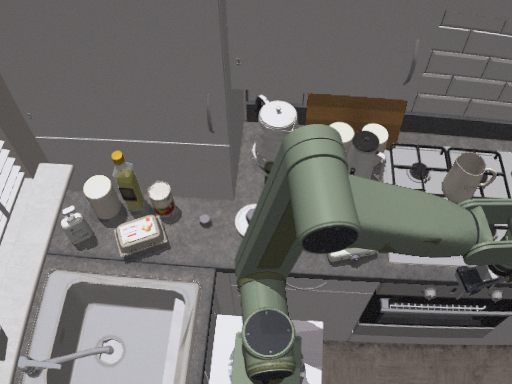

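The scene view shows the lid at (253,210) with the tab to its right at (277,206), and the small look-alike cap at (211,240). The arm hides most of the processor around (325,165). I'll raise the arm a little and bring it toward the lid.

```bash
python3 -m pendant '0 0 -30 0;26.8 -29.5 0 0;26.8 -29.5 0 0;26.8 -29.5 0 0;26.8 -29.5 0 0;26.8 -29.5 0 0;26.8 -29.5 0 0;26.8 -29.5 0 0;26.8 -29.5 0 0;26.8 -29.5 0 0' 1; python3 -m pendant '26.8 -29.5 0 0;26.8 -29.5 0 0;26.8 -29.5 0 0;26.8 -29.5 0 0;26.8 -29.5 0 0;26.8 -29.5 0 0;26.8 -29.5 0 0;26.8 -29.5 0 0;0 0 0 0'
python3 - <<'E'
from h import *
Z={'processor':75,'slot':150,'lid':18,'tab':14,'cap':40,'cap_top':60}
s=observe(); print(s['t'],s['ee_pos'])
ims=[]
for n in("scene","top"):
    c=camera(n); np.save(f"{n}.npy",c,allow_pickle=True); ims.append(c['img'][:,:,::-1])
    for q in Z:
        for r in look_for(q,n)[:2]: print(n,q,round(r['p'],2),np.round(r['centre'],1),np.round(at_z(c,r['centre'],Z[q])))
a=cv2.resize(ims[0][130:270,190:390],(800,560),interpolation=2)
cv2.imwrite("pics/s1.png",a)
a=cv2.resize(ims[1][130:290,190:390],(750,600),interpolation=2)
cv2.imwrite("pics/t1.png",a)
E
```

```text
t: 1.63
ee_pos: [327.0, -215.6, 332.9]
tool_rot: [[0.949, 0.316, 0.001], [0.316, -0.949, -0.001], [0.001, 0.001, -1.0]]
wrist_force: [0.3, 0.4, 0.4]
finger_gap: 94.0
gripper_force: 0.0
t: 2.38
ee_pos: [456.8, 79.9, 332.9]
tool_rot: [[0.946, 0.324, 0.002], [0.324, -0.946, 0.003], [0.003, -0.002, -1.0]]
wrist_force: [-1.0, -1.2, 0.8]
finger_gap: 94.2
gripper_force: 0.0
2.3833 [456.82808496  79.8771819  332.89781707]
scene processor 0.57 [329.4 164.3] [ 424. -204.   75.]
scene processor 0.19 [255.8 214.2] [417.  98.  75.]
scene slot 0.7 [333.6 164.4] [ 375. -160.  150.]
scene lid 0.61 [253.5 215.4] [450.  81.  18.]
scene tab 0.98 [252.  214.2] [458.  80.  14.]
scene cap 0.58 [254.9 207.6] [457.  70.  40.]
scene cap 0.45 [209.9 239.6] [448. 242.  40.]
scene cap_top 0.83 [253.4 205.3] [455.  77.  60.]
top processor 0.82 [351.3 226.8] [ 434. -237.   75.]
top processor 0.63 [317.5 179.7] [ 605. -128.   75.]
top slot 0.95 [349.8 228.4] [ 386. -219.  150.]
top lid 0.62 [267.1 225.5] [452.  28.  18.]
top tab 0.8 [265.2 223.6] [461.  35.  14.]
top cap 0.6 [259.5 220.1] [458.  53.  40.]
top cap_top 0.58 [259.5 219.1] [450.  53.  60.]
```

View pics/s1.png

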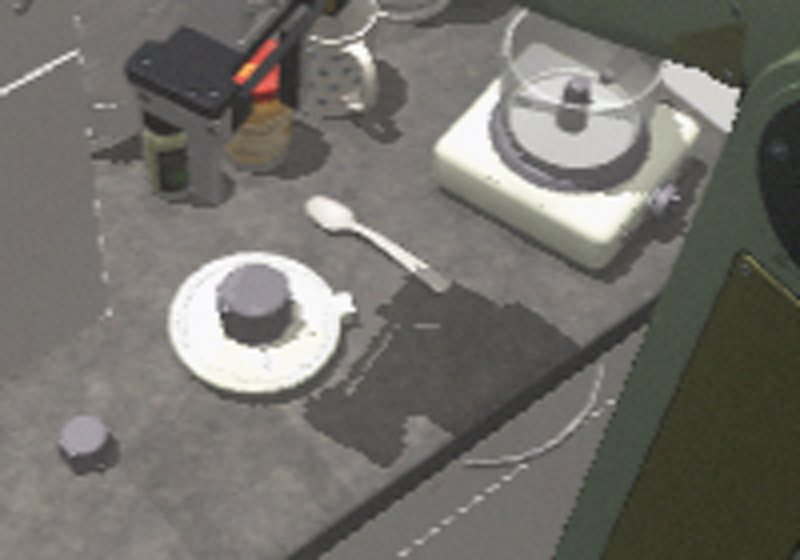

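View pics/t1.png

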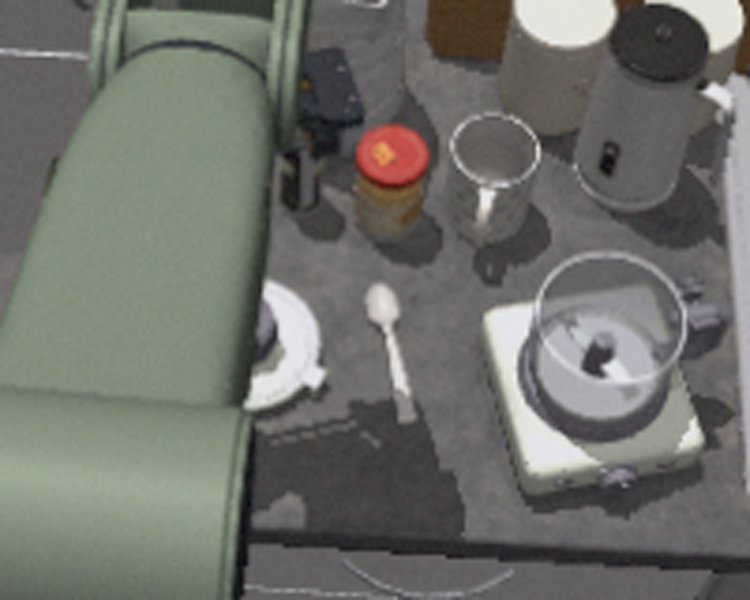

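The scene view shows the whole lid, with the tab at about px (276,206) and the spoon clear of it. In the top view the bowl rim is centred near px (353.5,214.7). The handle prongs are at px (374.5,207) and (378,215), so the handle is turned about 15° from world -y. I'll zoom in and fit both.

```bash
python3 - <<'E'
from h import *
from scipy.optimize import least_squares
T=np.load("top.npy",allow_pickle=True).item(); S=np.load("scene.npy",allow_pickle=True).item()
a=cv2.resize(T['img'][190:270,315:395,::-1],(400,400),interpolation=2)
b=cv2.resize(S['img'][130:200,292:372,::-1],(400,350),interpolation=2)
im=np.zeros((400,800,3),np.uint8); im[:,:400]=a; im[:350,400:]=b
cv2.imwrite("pics/z.png",im)
# lid: white component in scene
g=S['img'].astype(int); m=((g.min(2)>165)).astype(np.uint8)
n,l,st,ce=cv2.connectedComponentsWithStats(m)
k=l[205:222,233:245]; k=np.bincount(k[k>0]).argmax()
print(st[k])
h=cv2.findContours((l==k).astype(np.uint8),0,cv2.CHAIN_APPROX_NONE)[0]; h=max(h,key=len)[:,0]
P=np.array([at_z(S,p,17)[:2] for p in h])
f=least_squares(lambda q:np.hypot(*(P-q[:2]).T)-q[2],[455,75,66],loss='soft_l1',f_scale=1.5)
d=np.hypot(*(P-f.x[:2]).T)
print(f.x); t=P[d>f.x[2]+5]; print(t.mean(0), np.degrees(np.arctan2(*(t.mean(0)-f.x[:2])[::-1])))
for q,c in(("tab",S),("tab",T)): pass
for px in([276.2,205.7],): print(at_z(S,px,14))
print('top tab',at_z(T,[274,231.3],16))
print('cap mask')
for r in masks_of('cap','scene')[:2]:
    ys,xs=np.nonzero(r['region']); print(xs.min(),xs.max(),ys.min(),ys.max(),xs.size,r['p'])
E
```

```text
[232 193  47  35 856]
[468.100578    67.91821191  65.03284141]
[4.36492249e+02 4.90107724e-02] -114.97253495279037
[436.92222659   1.43107543  14.        ]
top tab [433.34192908   4.57060186  16.        ]
cap mask
244 263 195 217 363 0.83
205 217 233 247 163 0.69
```

View pics/z.png

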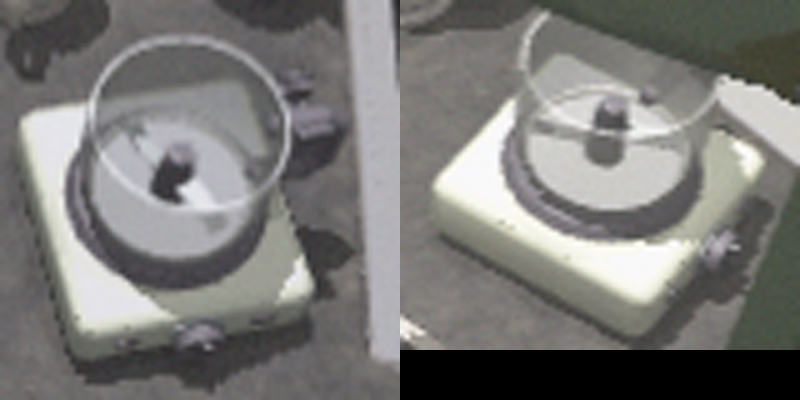

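```bash
python3 - <<'E'
from h import *
T=np.load("top.npy",allow_pickle=True).item(); S=np.load("scene.npy",allow_pickle=True).item()
f=lambda z,o:[(z[0]+.5)/5-.5+o[0],(z[1]+.5)/5-.5+o[1]]
t=lambda x,y,z:at_z(T,f((x,y),(315,190)),z)
s=lambda x,y,z:at_z(S,f((x-400,y),(292,130)),z)
A=[t(89,125,150),t(292,125,150),t(190,34,150),t(190,215,150)]
print(np.round(A),'bowl',np.mean([at_z(T,f((190.5,124.5),(315,190)),150)],0))
def ang(a,b): d=(b-a)[:2]; return round(np.degrees(np.arctan2(d[1],d[0])),1)
b=t(190.5,124.5,150)
print('left',ang(t(72,345,0),t(20,120,0)),'front',ang(t(85,360,0),t(312,305,0)))
print('scene left',ang(s(640,337,0),s(440,220,0)))
print('dial',t(198,335,27),ang(t(198,335,27),b), 'sc',s(722,245,27),ang(s(722,245,27),b))
for z in (130,150): print('prongs',t(297,83,z),t(318,130,z),t(307,107,z),ang(b,t(307,107,z)))
print('cap top sc',at_z(S,[253.2,201.6],60))
print('proj lid',proj(S,[[468,68,60],[468,68,20],[462,70,60]]))
# scene rim: bottom-most pt (620,138), left (525,60)
C=b[:2]; th=np.radians(np.arange(0,360,30))
p=proj(S,np.c_[C[0]+60*np.cos(th),C[1]+60*np.sin(th),0*th+150]); print(np.round((p-[292,130]+.5)*5-.5+[400,0]).tolist())
# cap top blob in the scene: grey darkish-top
g=S['img'][192:222,236:272].astype(int).mean(2)
for r in g[::2]: print(' '.join('%3d'%v for v in r))
E
```

```text
[[ 430. -167.  150.]
 [ 438. -291.  150.]
 [ 499. -230.  150.]
 [ 373. -227.  150.]] bowl [ 434.3666123  -228.63848111  150.        ]
left 12.1 front -71.9
scene left 13.0
dial [ 354.88614577 -251.8522895    27.        ] 16.3 sc [ 353.92648939 -263.01119411   27.        ] 23.1
prongs [ 480.90528668 -299.82602742  130.        ] [ 447.99365459 -311.22362024  130.        ] [ 463.97699627 -305.21438165  130.        ] -68.9
prongs [ 468.35538593 -295.16639735  150.        ] [ 435.96230504 -306.38441125  150.        ] [ 451.69381536 -300.4698534   150.        ] -76.4
cap top sc [466.70928365  68.90301844  60.        ]
proj lid [[253.17114935 201.18114869]
 [253.20405902 208.95240942]
 [253.88092039 202.76902469]]
[[554.0, 10.0], [528.0, 39.0], [526.0, 75.0], [550.0, 109.0], [595.0, 132.0], [647.0, 136.0], [692.0, 121.0], [718.0, 91.0], [717.0, 54.0], [691.0, 21.0], [648.0, 0.0], [598.0, -4.0]]
124 123 122 122 123 126 123 123 120 125 125 121 129 130 131 132 138 137 131 137 135 131 130 131 127 120 121 119 125 118 119 115 119 127 127 126
134 129 129 128 128 126 127 130 143 175 214 235 248 247
[... 1260 characters left out ...]
 249 249 249 248 228  81  83  86  83  84  80  81  79  80  83  81  79  83  80  84 119 156 154 156 202 243 238 246 246 243 240
244 249 248 249 249 248 249 249 248 240 188 128 103  86  82  83  81  81  83  80  81  83  81  94 127 153 156 157 202 246 246 246 246 246 245 238
222 239 249 249 249 249 249 249 249 248 246 246 246 239 213 199 125 125 139 163 171 156 157 155 202 246 246 245 246 246 246 246 246 243 228 231
248 246 249 249 249 249 249 249 248 246 246 246 246 246 247 249 249 249 249 243 231 249 248 246 245 246 246 245 246 246 245 245 242 241 240 243
220 247 248 246 247 248 248 246 246 246 245 246 246 246 246 246 247 249 249 248 243 235 249 248 248 245 246 246 246 245 245 244 246 246 228 155
```

```bash
python3 - <<'E'
from h import *
from scipy.optimize import least_squares
T=np.load("top.npy",allow_pickle=True).item()
c=camera('top'); R=masks_of('processor','top')
r=min(R,key=lambda r:np.hypot(*(np.array(r['centre'])-[352,225])))['region'].astype(np.uint8)
h=max(cv2.findContours(r,0,cv2.CHAIN_APPROX_NONE)[0],key=len)[:,0]
print(r.sum(),h.min(0),h.max(0))
g=T['img'].astype(int)
P=h[(h[:,1]>222)]
def hull(q):
    w=np.radians(q[0]); pts=[]
    for z in(0,55):
        for sx in(-1,1):
            for sy in(-1,1):
                # rounded corners r=15
                for k in range(0,360,15):
                    x=q[1]+sx*68+15*np.cos(np.radians(k)); y=q[2]+sy*64+15*np.sin(np.radians(k))
                    pts.append([434.4+x*np.cos(w)-y*np.sin(w),-228.6+x*np.sin(w)+y*np.cos(w),z])
    return cv2.convexHull(proj(c,pts).astype(np.float32))
def res(q):
    H=hull(q); return [cv2.pointPolygonTest(H,(float(p[0]),float(p[1])),True) for p in P]
for y0 in(10,18):
    f=least_squares(res,[y0,0,0],loss='soft_l1',f_scale=1,diff_step=1e-2,x_scale=[5,5,5]); print(f.x,f.cost,len(P))
E
python3 -m pendant '1 2 0 .111;1 2 0 .111;1 2 0 .111;1 2 0 .111;1 2 0 .111;1 2 0 .111;1 2 0 .111;0 0 0 0' 

```

```text
3043 [318 198] [384 261]
[11.09375  0.       0.     ] 142.71097242258878 117
[11.05664062  0.          0.        ] 142.71111517626053 117
t: 3.9
ee_pos: [462.2, 60.4, 332.6]
tool_rot: [[0.897, -0.441, -0.0], [-0.441, -0.897, -0.0], [0.0, 0.0, -1.0]]
wrist_force: [-0.1, -0.5, -0.3]
finger_gap: 94.2
gripper_force: 0.0
```

```bash
python3 -m pendant '1 -10 25 0;0 0 38 0;0 0 38 0;0 0 38 0;0 0 0 0' ; cat > fit.py <<'E'
from h import *
from scipy.optimize import minimize
c=camera('top'); R=masks_of('processor','top')
r=min(R,key=lambda r:np.hypot(*(np.array(r['centre'])-[352,225])))['region'].astype(np.uint8)
h=max(cv2.findContours(r,0,cv2.CHAIN_APPROX_NONE)[0],key=len)[:,0]
P=h[(h[:,1]>222)]
def hull(q):
    w=np.radians(q[0]); pts=[]
    for z in(0,55):
        for sx in(-1,1):
            for sy in(-1,1):
                for k in range(0,360,15):
                    x=q[1]+sx*68+15*np.cos(np.radians(k)); y=q[2]+sy*64+15*np.sin(np.radians(k))
                    pts.append([434.4+x*np.cos(w)-y*np.sin(w),-228.6+x*np.sin(w)+y*np.cos(w),z])
    return cv2.convexHull(proj(c,pts).astype(np.float32))
def res(q):
    H=hull(q); d=np.array([cv2.pointPolygonTest(H,(float(p[0]),float(p[1])),True) for p in P]); return np.minimum(abs(d),3).sum()
for y0 in(10,18):
    f=minimize(res,[y0,0,0],method='Nelder-Mead',options=dict(initial_simplex=[[y0,0,0],[y0+5,0,0],[y0,8,0],[y0,0,8]])); print(f.x,f.fun/len(P))
s=camera('scene'); ims=[cv2.resize(s['img'][180:240,220:290,::-1],(400,343),interpolation=2),cv2.resize(c['img'][190:250,220:290,::-1],(400,343),interpolation=2)]
cv2.imwrite('pics/d.png',np.hstack(ims))
E
python3 fit.py
```

```text
t: 4.32
ee_pos: [461.8, 69.5, 186.3]
tool_rot: [[0.899, -0.437, -0.016], [-0.437, -0.899, 0.001], [-0.015, 0.007, -1.0]]
wrist_force: [-1.5, 0.3, -0.7]
finger_gap: 93.8
gripper_force: 0.0
[13.4065239   8.62821196 -5.20200578] 1.0742474116924219
[13.41126534  8.62308241 -5.20148827] 1.074244233666986
```

View pics/d.png

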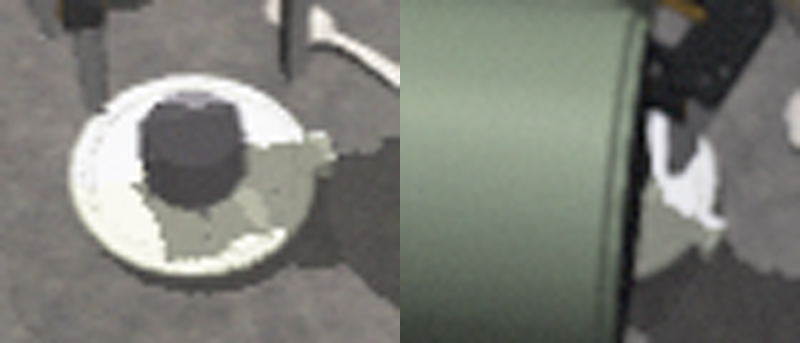

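```bash
python3 -m pendant '0 0 25 0;0 0 25 0;0 0 15 0;0 0 5 0;0 0 0 0;0 0 0 0'; python3 -m pendant '0 0 0 0;0 0 0 0;0 0 0 0;0 0 0 0;0 0 0 0;0 0 0 0' 0 20
```

```text
t: 4.97
ee_pos: [469.4, 69.1, 125.9]
tool_rot: [[0.898, -0.439, 0.004], [-0.439, -0.898, -0.0], [0.004, -0.002, -1.0]]
wrist_force: [-0.1, -0.4, 0.5]
finger_gap: 94.2
gripper_force: 0.0
t: 5.47
ee_pos: [467.5, 69.2, 123.8]
tool_rot: [[0.898, -0.44, 0.0], [-0.44, -0.898, -0.0], [0.0, -0.0, -1.0]]
wrist_force: [0.2, -0.2, 0.7]
finger_gap: 57.8
gripper_force: 0.0
```

```bash
python3 -m pendant '0 0 0 0;0 0 0 0;0 0 0 0;0 0 0 0' 0 30; python3 -m pendant '0 0 -5 0;0 0 -15 0;0 0 -20 0;0 0 -20 0;0 0 -20 0;0 0 -20 0;0 0 -20 0;0 0 -20 0;0 0 -20 0;0 0 0 0'
```

```text
t: 5.8
ee_pos: [467.4, 69.2, 123.7]
tool_rot: [[0.898, -0.44, -0.0], [-0.44, -0.898, -0.0], [-0.0, 0.0, -1.0]]
wrist_force: [0.1, 0.1, 1.0]
finger_gap: 53.8
gripper_force: 30.0
t: 6.63
ee_pos: [469.4, 69.2, 287.6]
tool_rot: [[0.898, -0.44, 0.008], [-0.44, -0.898, -0.0], [0.007, -0.003, -1.0]]
wrist_force: [0.3, -0.2, -3.1]
finger_gap: 53.8
gripper_force: 30.0
```

```bash
python3 -m pendant '0 0 -3 -.1;0 0 -3 -.1;0 0 -3 -.1;0 0 -3 -.1;0 0 -3 -.1;0 0 -3 -.1;0 0 -3 -.1;0 0 0 0'; python3 -m pendant '-5 14 0 0;-9 24 0 0;-9 24 0 0;-9 24 0 0;-9 24 0 0;-9 24 0 0;-9 24 0 0;-9 24 0 0;-9 24 0 0;-9 24 0 0';python3 -m pendant '-9 24 0 0;-9 24 0 0;0 0 0 0;0 0 0 0;0 0 0 0'
cat > look.py <<'E'
from h import *
import sys
s=observe();print(s['t'],s['ee_pos'])
I=[]
for n,(r,c) in {'scene':((100,190),(270,390)),'top':((160,260),(300,410))}.items():
    k=camera(n); np.save(n+'2.npy',k,allow_pickle=True)
    I.append(cv2.resize(k['img'][r[0]:r[1],c[0]:c[1],::-1],None,fx=3.3,fy=3.3,interpolation=2))
h=max(i.shape[0] for i in I); I=[np.pad(i,((0,h-i.shape[0]),(0,0),(0,0))) for i in I]
im=np.hstack(I); print(im.shape); cv2.imwrite(sys.argv[1],im[:, :800] if im.shape[1]<=800 else cv2.resize(im,(800,int(im.shape[0]*800/im.shape[1]))))
E
python3 look.py pics/e.png
```

```text
t: 7.3
ee_pos: [466.9, 69.2, 303.5]
tool_rot: [[0.97, 0.244, -0.002], [0.244, -0.97, 0.0], [-0.002, -0.0, -1.0]]
wrist_force: [0.8, 1.0, -3.1]
finger_gap: 54.4
gripper_force: 30.0
t: 8.13
ee_pos: [438.8, -175.7, 303.2]
tool_rot: [[0.971, 0.239, -0.002], [0.239, -0.971, 0.001], [-0.001, -0.002, -1.0]]
wrist_force: [-0.0, 0.1, -2.9]
finger_gap: 53.9
gripper_force: 30.0
t: 8.55
ee_pos: [433.4, -225.2, 303.4]
tool_rot: [[0.971, 0.241, -0.002], [0.241, -0.971, 0.002], [-0.001, -0.002, -1.0]]
wrist_force: [0.3, -1.0, -1.8]
finger_gap: 53.7
gripper_force: 30.0
8.55 [ 433.41365809 -225.17745473  303.41719385]
(330, 759, 3)
```

View pics/e.png

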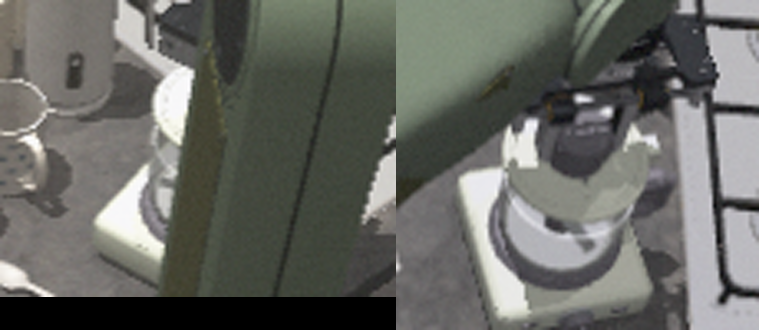

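Top view: the lid hangs over the bowl, with the tab at about px (378,203) and the handle head under it. I'll overlay the predicted geometry to check the alignment.

```bash
cat > ov.py <<'E'
from h import *
T=np.load("top.npy",allow_pickle=True).item(); N=np.load("top2.npy",allow_pickle=True).item()
F=8;o=(335,190)
def crop(k): return cv2.resize(k['img'][o[1]:o[1]+65,o[0]:o[0]+50,::-1],None,fx=F,fy=F,interpolation=2)
def draw(im,k,X,col):
    p=((proj(k,X)-o+.5)*F-.5).round().astype(np.int32); cv2.polylines(im,[p],True,col,1)
def W(c,yaw,L):
    w=np.radians(yaw);L=np.array(L,float);return np.c_[c[0]+L[:,0]*np.cos(w)-L[:,1]*np.sin(w),c[1]+L[:,0]*np.sin(w)+L[:,1]*np.cos(w),L[:,2]]
th=np.radians(np.arange(0,360,6))
circ=lambda r,z:np.c_[r*np.cos(th),r*np.sin(th),0*th+z]
a=crop(T);b=crop(N)
bowl=(434.4,-228.6)
for y,col in((13.4,(0,0,255)),(18,(255,0,0))):
    draw(a,T,W(bowl,y,[[-13,-62,150],[13,-62,150],[13,-84,150],[-13,-84,150]]),col)
draw(a,T,W(bowl,0,circ(61,150)),(0,255,0))
s=observe();c=s['ee_pos'][:2];yaw=np.degrees(np.arctan2(s['tool_rot'][1][0],s['tool_rot'][0][0]));z=s['ee_pos'][2]-123.7-1
print(c,yaw,z)
draw(b,N,W(c,0,circ(66,z+20)),(0,255,0))
draw(b,N,W(c,yaw,[[-10,-66,z+14],[10,-66,z+14],[10,-77,z+14],[-10,-77,z+14]]),(0,0,255))
cv2.imwrite('pics/o.png',np.hstack([a,b])[:600])
E
python3 ov.py
```

```text
[ 433.75294893 -224.66533914] 14.042221604489097 179.21430722577617
```

View pics/o.png

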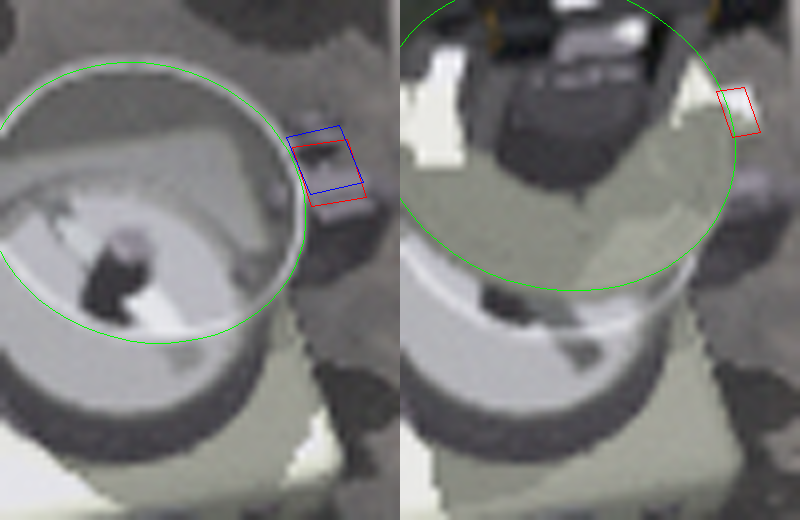

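```bash
python3 - <<'E'
from h import *
from scipy.optimize import least_squares
from scipy.ndimage import map_coordinates
T=np.load("top.npy",allow_pickle=True).item(); N=np.load("top2.npy",allow_pickle=True).item()
def prof(k,c,r,z,th):
    X=np.c_[c[0]+r*np.cos(th),c[1]+r*np.sin(th),0*r+z]; p=proj(k,X)
    return map_coordinates(k['img'].astype(float).mean(2),[p[:,1],p[:,0]],order=1)
def run(k,c,z,r,ths,mode):
    P=[]
    for t in np.radians(ths):
        v=prof(k,c,r,z,t)
        if mode: i=np.argmax(v)
        else: i=np.argmax(abs(np.gradient(v,8)) if 0 else -(v[12:].cumsum()*0+v[12:]-v[:-12]))+6
        P.append([c[0]+r[i]*np.cos(t),c[1]+r[i]*np.sin(t)])
    P=np.array(P); f=least_squares(lambda q:np.hypot(*(P-q[:2]).T)-q[2],[*c,60],loss='soft_l1',f_scale=1)
    print(f.x, np.round(f.fun,1))
run(T,(434.4,-228.6),150,np.arange(53,67,.25),np.arange(0,360,12),1)
run(N,(433.6,-224.8),197.5,np.arange(56,76,.25),np.arange(130,255,6),0)
run(N,(433.6,-224.8),197.5,np.arange(56,76,.25),np.arange(130,240,4),0)
E
```

```text
[ 436.68246038 -228.2593062    59.36969729] [ 0.6 -2.4  0.4 -0.9 -0.1  0.2 -1.1 -0.2  7.3  0.6  0.  -0.1 -0.7  2.3
  1.3 -4.1 -0.3 -0.6 -4.3  1.4  1.3 -0.6 -0.   0.3 -0.2 -0.2 -0.1  0.8
  0.9 -0.5]
[ 429.73927778 -226.76293783   62.95443032] [ 0.5 -0.5 -0.4 -1.6 -1.   3.9  4.1  7.8  0.5  7.3 -3.1 -2.2 -3.5 -0.8
 -1.3  5.6  2.2  0.1 -0.4 -0.4  0.4]
[ 431.01658122 -226.79887334   64.13670937] [ 0.1 -0.2 -0.4 -0.6 -0.6 -0.1 -1.   1.   2.8  4.1  3.   1.5  0.6  6.7
 -3.1 -3.  -2.4 -2.  -3.5 -2.3 -0.1 -1.4  6.6  5.1  1.9  0.9 -0.  -0.9]
```

```bash
python3 -m pendant '1.3 4 0 -.02;0 0 8 0;0 0 8 0;0 0 4 0;0 0 0 0;0 0 0 0'; python3 -m pendant '0 0 3 0;0 0 3 0;0 0 2 0;0 0 2 0;0 0 0 0'; python3 -m pendant '0 0 2 0;0 0 2 0;0 0 0 0'
```

```text
t: 9.15
ee_pos: [435.8, -228.9, 283.8]
tool_rot: [[0.965, 0.262, -0.001], [0.262, -0.965, 0.001], [-0.001, -0.001, -1.0]]
wrist_force: [0.6, 0.2, -2.3]
finger_gap: 53.8
gripper_force: 30.0
t: 9.57
ee_pos: [435.9, -229.2, 274.1]
tool_rot: [[0.965, 0.262, -0.001], [0.262, -0.965, 0.001], [-0.001, -0.001, -1.0]]
wrist_force: [-0.1, 0.0, -2.2]
finger_gap: 53.7
gripper_force: 30.0
t: 9.82
ee_pos: [435.9, -229.2, 270.2]
tool_rot: [[0.965, 0.262, -0.001], [0.262, -0.965, 0.0], [-0.0, -0.001, -1.0]]
wrist_force: [-0.1, 0.4, -1.7]
finger_gap: 54.1
gripper_force: 30.0
```

```bash
python3 -m pendant '0 0 2 0;0 0 2 0;0 0 0 0'; python3 -m pendant '0 0 1.5 0;0 0 1.5 0;0 0 0 0;0 0 0 0'; python3 -m pendant '0 0 1 0;0 0 1 0;0 0 0 0;0 0 0 0';
```

```text
t: 10.07
ee_pos: [436.0, -229.2, 266.2]
tool_rot: [[0.965, 0.262, -0.001], [0.262, -0.965, 0.0], [-0.0, -0.001, -1.0]]
wrist_force: [-0.3, 0.7, -2.3]
finger_gap: 53.8
gripper_force: 30.0
t: 10.4
ee_pos: [436.1, -229.3, 263.5]
tool_rot: [[0.965, 0.262, -0.0], [0.262, -0.965, 0.0], [-0.0, -0.0, -1.0]]
wrist_force: [0.1, -0.1, -2.7]
finger_gap: 53.5
gripper_force: 30.0
t: 10.73
ee_pos: [436.2, -229.4, 261.8]
tool_rot: [[0.965, 0.262, 0.0], [0.262, -0.965, -0.0], [0.0, 0.0, -1.0]]
wrist_force: [-0.0, 0.3, -2.1]
finger_gap: 53.6
gripper_force: 30.0
```

```bash
for i in 1; do :; done; python3 -m pendant '0 0 1 0;0 0 0 0;0 0 0 0'; python3 -m pendant '0 0 .7 0;0 0 0 0;0 0 0 0';python3 -m pendant '0 0 .7 0;0 0 0 0;0 0 0 0'; python3 - <<'E'
from workcell import *
print(observe()['moment'])
E
```

```text
t: 10.98
ee_pos: [436.3, -229.5, 260.9]
tool_rot: [[0.965, 0.262, 0.0], [0.262, -0.965, -0.0], [0.0, 0.001, -1.0]]
wrist_force: [0.1, -0.2, -1.4]
finger_gap: 53.9
gripper_force: 30.0
t: 11.23
ee_pos: [436.3, -229.5, 260.4]
tool_rot: [[0.965, 0.262, 0.001], [0.262, -0.965, -0.001], [0.0, 0.001, -1.0]]
wrist_force: [-0.5, 0.6, 0.8]
finger_gap: 53.7
gripper_force: 30.0
t: 11.48
ee_pos: [436.4, -229.5, 260.2]
tool_rot: [[0.965, 0.262, 0.001], [0.262, -0.965, -0.001], [0.001, 0.001, -1.0]]
wrist_force: [-0.9, 0.9, 5.0]
finger_gap: 54.0
gripper_force: 30.0
[ 0.03044478  0.21183267 -0.08098202]
```

```bash
python3 -m pendant '0 0 -.9 0;0 0 0 -.05;0 0 0 -.1;0 0 0 -.1;0 0 0 -.1;0 0 0 0'; python3 -m pendant '0 0 0 -.1;0 0 0 -.1;0 0 0 -.1;0 0 0 -.1;0 0 0 -.1;0 0 0 -.1;0 0 0 -.1;0 0 0 0;0 0 0 0'; python3 look.py pics/f.png; python3 -c "
from workcell import *
print(observe()['moment'])"
```

```text
t: 11.98
ee_pos: [436.0, -229.7, 260.4]
tool_rot: [[0.816, 0.578, -0.0], [0.578, -0.816, -0.001], [-0.001, 0.0, -1.0]]
wrist_force: [-1.0, -0.8, 2.0]
finger_gap: 54.5
gripper_force: 30.0
t: 12.73
ee_pos: [436.1, -229.5, 260.3]
tool_rot: [[0.257, 0.966, 0.0], [0.966, -0.257, -0.0], [-0.0, 0.0, -1.0]]
wrist_force: [-2.4, -0.9, 2.9]
finger_gap: 53.9
gripper_force: 30.0
12.7333 [ 436.1014281  -229.50801781  260.27886191]
(330, 759, 3)
[-0.24062054  0.27856902 -0.05070213]
```

View pics/f.png

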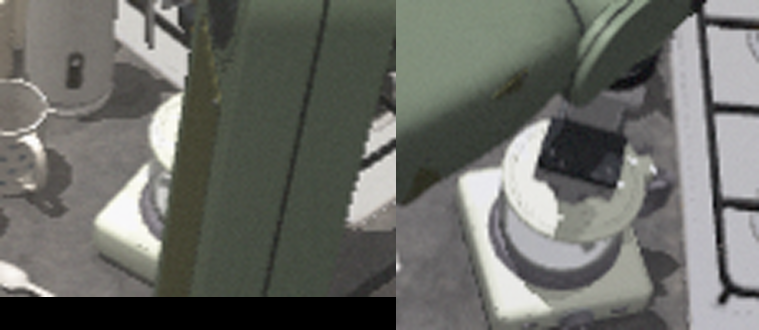

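The top view shows the lid seated on the bowl, with its tab still at the handle near panel (650,163), so it didn't turn with the cap. Next is a gentle lift.

```bash
python3 -m pendant '0 0 -1 0;0 0 -1 0;0 0 -1 0;0 0 0 0;0 0 0 0'; python3 -m pendant '0 0 -2 0;0 0 -2 0;0 0 0 0;0 0 0 0'
```

```text
t: 13.25
ee_pos: [436.2, -229.1, 262.9]
tool_rot: [[0.253, 0.967, -0.0], [0.967, -0.253, 0.0], [0.0, -0.0, -1.0]]
wrist_force: [0.0, 0.2, -0.7]
finger_gap: 53.7
gripper_force: 30.0
t: 13.58
ee_pos: [436.3, -229.4, 267.4]
tool_rot: [[0.253, 0.967, 0.0], [0.967, -0.253, -0.0], [-0.0, 0.001, -1.0]]
wrist_force: [-0.7, -0.3, -1.1]
finger_gap: 53.7
gripper_force: 30.0
```

```bash
python3 -m pendant '0 0 -5 0;0 0 -8 0;0 0 -10 0;0 0 -15 0;0 0 -20 0;0 0 -20 0;0 0 -20 0;0 0 -20 0;0 0 -10 0;0 0 0 0'; python3 -m pendant '0 0 0 0;0 0 0 0;0 0 0 0'; python3 look.py pics/g.png; python3 - <<'E'
from h import *
N=np.load("top2.npy",allow_pickle=True).item(); th=np.radians(np.arange(0,360,6)); b=(436,-228.6)
im=cv2.resize(N['img'][180:255,315:395,::-1],(640,600),interpolation=2)
w=np.radians(16)
def W(L): L=np.array(L,float);return np.c_[b[0]+L[:,0]*np.cos(w)-L[:,1]*np.sin(w),b[1]+L[:,0]*np.sin(w)+L[:,1]*np.cos(w),L[:,2]]
for X in(W(np.c_[66*np.cos(th),66*np.sin(th),0*th+156]),W([[-10,-66,150],[10,-66,150],[10,-77,150],[-10,-77,150]])):
    cv2.polylines(im,[((proj(N,X)-(315,180)+.5)*8-.5).round().astype(np.int32)],True,(0,0,255),1)
cv2.imwrite('pics/g2.png',im)
E
```

```text
t: 14.42
ee_pos: [437.1, -230.0, 399.1]
tool_rot: [[0.253, 0.967, 0.006], [0.967, -0.253, -0.004], [-0.003, 0.007, -1.0]]
wrist_force: [0.8, 0.6, 0.1]
finger_gap: 54.0
gripper_force: 30.0
t: 14.67
ee_pos: [435.6, -228.9, 393.5]
tool_rot: [[0.253, 0.967, -0.002], [0.967, -0.253, 0.002], [0.001, -0.003, -1.0]]
wrist_force: [0.3, -0.1, 0.1]
finger_gap: 53.4
gripper_force: 30.0
14.6667 [ 435.63107357 -228.93045395  393.47848073]
(330, 759, 3)
```

View pics/g2.png

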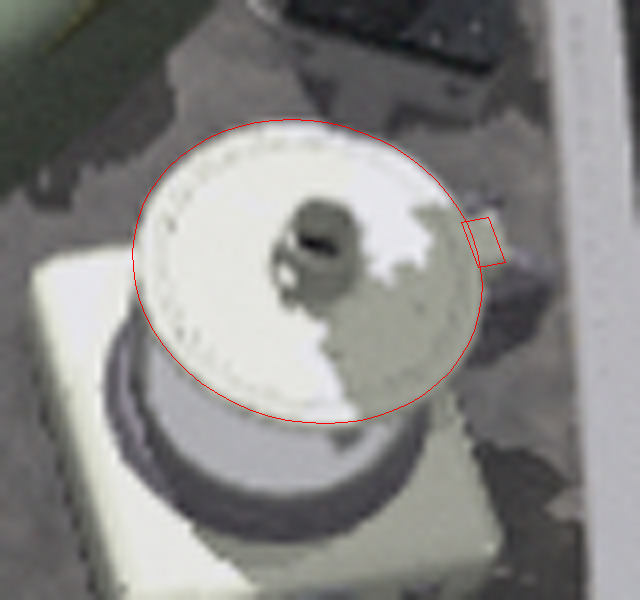

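The lid outline and tab match the fully seated geometry, the chute is open, and the gripper still holds the cap (gap 53.4 mm, 30 N).

```bash
python3 -c "
from workcell import *
print(finish_job())"
```

```text
the job is handed in; nothing more can be done
None
```

The lid is fully home on the bowl with its tab in the handle slot, and the unlocked cap is held in the gripper about 130 mm above it; the job is handed in, though I got no verdict back.

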